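# Hold a specimen slide flush on a sloped stage with a slide lifter

## Robot

A 7-joint arm with a two-finger parallel gripper is mounted at the origin on the work surface. World frame = base frame: x ahead of the robot, y to its left, z up, the work surface at z = 0. Lengths are in m, angles in rad, forces in N, time in s.
With the tool pointing down it reaches from about 0.4 to 0.85 m from the base axis. Payload 10.4 kg.
Tool frame: the origin (TCP) lies on the centre line of the jaws, within the pads' length; the fingertips stand 25 mm ahead of it and the grasp point (between the pads) lies 6 mm ahead of it; z points along the fingers, y is the line along which they close (so a half turn about z gives the same grasp; the last joint's range is limited). The gripper opens to 85 mm and grips with 20 to 120 N. Pads are 22 mm wide; open, the fingers measure 114 mm over their backs; the gripper's body (76 mm by 85 mm) begins 54 mm behind the grasp point. The pads swing forward as they close: fully open they stand 13 mm farther back than shut.
Start: joints at [-0.023, 0.332, -0.065, 1.46, 0.022, 1.35, -0.088], TCP at [0.625, 0, 0.256] pointing down, gripper open.
Joint ranges: [-2.6, 2.6], [-0.5, 2.12], [-1.47, 1.34], [0.16, 2.42], [-1.27, 4.41], [0.06, 2.06], [-2.6, 2.6]. Speed limits (rad/s): [2.22, 2.22, 2.79, 2.79, 3.14, 3.14, 3.14].

## Interface

Orientations are given as a rotation vector (axis times angle).
In Python, from plant import manip gives the robot as it stands. The module is installed in compiled form; this text tells all that it offers.
- The arm moves only by the tool arm_command, never from a script. Its argument "rows" is a list of rows, each a list of 5 numbers: the shift along the tool's x, y, z in mm, then the turn about the tool's z in rad, then the gripper's target within -1 to 1 (fully open at 1, half-way at 0, shut at -1). A call has 1 to 8 rows; each row is the pose to reach, as a shift and turn from the pose commanded when the call began, along the tool's axes at that moment; what a row does not reach only later rows make up. A row lasts 1/8 s, in which the tool goes at most 62.5 mm and 10.7 degrees, less where a joint would pass 70% of its speed; a pose out of reach is approached as far as the arm can. A call with a gripper value outside its range is refused whole. The fingers move at their own pace and stop on an object; "newtons" is the grip in N (left out, the last holds). Time passes only in rows, so rows that repeat a pose let the fingers close. It gives the time, the measured TCP pose, the force, the opening and the grip force at its end, in the units of the state.
- manip.sense(): the state, without advancing time (a new reading comes with each control period).
- manip.get_image(name): name is "scene" or "side" or "wrist"; returns a dict with "pixels" (384x512x3 uint8, blue, green, red), "fx", "fy", "cx", "cy" (pixels), "R" (3x3) and "t" (3): a world point X has camera coordinates R X + t; the wrist camera has in their place "hand_eye" (4x4, takes a point from camera to tool coordinates, whose origin is the TCP and whose axes are the flange's). Camera axes: x right, y down, z forward; pixel columns grow to the right and rows downward; lengths in m; the calibration is good to about 2 mm. A picture is of the moment at which its call begins: read the wrist's pose just before it. There is no depth.
- manip.job_done(): hands the job in; it is judged then, once.
The state is a dict: "t": time; "joint_positions": joint angles; "joint_velocities": joint speeds; "joint_torque": joint torques, N m; "position": TCP position; "tcp_rot": TCP orientation; "ft_force": force on the tool from outside, world axes, zero at the start; "ft_torque": the same for the moment, N m; "finger_gap": opening from 0.0 (shut) to 1.0 (fully open); "grip_force": force on a finger pad.
Only numpy, scipy, OpenCV 4.12 (cv2) and the standard library are available. Lean on these libraries where they do the work, as an engineer would, in place of code of your own. Each camera call takes 0.05 s, during which the arm holds its last target. There are 200 camera calls.

## Task

Pick up the slide lifter by its orange grip, slide its yellow blade under the glass slide that bridges the blue rest, and lift the slide off on the blade, never touching the glass with the fingers. Carry it to the tilted black stage, tip the lifter to match the slope, and press the underside of its blade lightly flush onto the stage face, blade pointing up the slope, with the slide still lying flat on the blade over the middle of the face. Finish while holding it pressed there; leave the stage's tilt as it is set and do not disturb the vials, dishes and bottle.

Things in the scene. Friction and masses are not known exactly. Their poses are not given: they have to be found in the camera images.
- lifter_grip (a point): Slide lifter, loose, flat on the bench, 140 g: yellow steel blade 116 long, 40 wide, 3 thick, with an upright orange grip 34 long (x), 14 wide (y), 50 tall. Point: the grip's centre, 28 above the blade's underside; x points to the blade's tip, z up. The blade reaches from 18 behind to 98 ahead of it. Pinch the grip across y from above; held firmly, it does not swivel.
- slide_center (a point): Glass slide, green tint, white label strip, amber spot, 60 (x) by 80 (y) by 4 thick, about 50 g, loose. Point: its centre, half-way through; z normal to its upper face. It bridges the rails of the blue rest, x within 0.1 rad of the rest's x. Its ends in y overhang the 40 wide blade.
- rest_top (a point): Blue slide rest, fixed: two rails along x, 60 long, 12 wide, tops 22 above the bench, a channel 56 wide between them, open at both ends, its floor 4 above the bench. Point: midway between the rails at their top; x points along the channel away from the robot, so the blade goes in along +x.
- stage_face (a point): Tilted stage: black plate 120 (x) by 110 (y) by 8 thick on a white foot, two thin white lines along y, 45 either side of its centre. Point: centre of its upper face, about 62 above the bench; z normal to the face, x up the slope, away from the robot (low edge toward the robot). Rigid to a push: a stiff friction hinge holds its tilt.
- stage_tilt (a joint): Slope of the stage's face, rad, 0 is level; set between 0.15 and 0.38. The hinge line is level and runs along the stage's y, 16 below the face's centre. Not to be changed.
- vial_a: Glass vial with white cap, 26 diameter, 60 tall, standing; origin at the centre of its underside. Bystander.
- vial_b: Same as the other vial. Bystander.
- dishes: Stack of four round plastic dishes (one piece), 91 diameter, 58 tall; origin at the centre of its underside. Bystander.
- reagent: Amber bottle, 56 diameter, 110 tall; origin at the centre of its underside. Bystander.
There are look-alikes about, which are no part of the job. What is shaped like the part that bears lifter_grip but red is not meant.

How it is judged:
By the outcome, as a careful person would: the job done as asked, in the order asked, and still so for the second after the job is handed in, while the arm keeps its last pose, push and grip.
It also fails if it takes over 61 s, if anything falls off the work surface, if the arm or the gripper's body presses on something with over 40 N, if the wrist force passes 120 N, or if a joint passes its speed limit or range.

## Working session

There is one attempt and no reset: what is moved stays moved. The work goes in short steps, Python scripts to look and compute and a tool call to move; the robot and the scene stay as the last step left them, time stands still between calls to the robot, and variables do not carry over. Pictures are saved under pics/ and viewed, at most 10 in all, crops included, and the job is handed in when it is done.

Besides the shell and the picture viewer there is one more tool, called after "Request:" as name(argument=value, ...), one argument or row to a line, values as JSON. arm_command: Moves the arm, as the interface text tells. Its arguments: {"type":"object","properties":{"rows":{"type":"array","items":{"type":"array","items":{"type":"number"}}},"newtons":{"type":"number"}},"required":["rows"]}

```bash
mkdir -p pics
cat > h.py <<'E'
import numpy as np, cv2, json
from scipy.spatial.transform import Rotation as Ro
from plant import manip
def snap(n,f):
    s=manip.sense(); im=manip.get_image(n); cv2.imwrite(f'pics/{f}.png',im['pixels'])
    d={k:np.array(im[k]).tolist() for k in im if k!='pixels'}
    d['pos']=np.array(s['position']).tolist(); d['rot']=np.array(s['tcp_rot']).tolist()
    json.dump(d,open(f'pics/{f}.json','w'))
def cam(f):
    d=json.load(open(f'pics/{f}.json')); K=np.array([[d['fx'],0,d['cx']],[0,d['fy'],d['cy']],[0,0,1]])
    if 'hand_eye' in d:
        T=np.eye(4);T[:3,:3]=Ro.from_rotvec(d['rot']).as_matrix();T[:3,3]=d['pos'];W=np.linalg.inv(T@np.array(d['hand_eye']))
        return K,W[:3,:3],W[:3,3]
    return K,np.array(d['R']),np.array(d['t'])
def onz(f,px,z):  # pixels -> world points on plane z
    K,R,t=cam(f);px=np.atleast_2d(px);z=np.broadcast_to(z,len(px))
    r=(np.linalg.inv(K)@np.c_[px,np.ones(len(px))].T).T@R;c=-R.T@t
    return c+r*((z-c[2])/r[:,2])[:,None]
def proj(f,X):
    K,R,t=cam(f);p=(K@(R@np.atleast_2d(X).T+t[:,None])).T;return p[:,:2]/p[:,2:]
E
python3 - <<'E'
from h import *
for n in('scene','side','wrist'):snap(n,n+'0')
a=[cv2.imread(f'pics/{n}0.png') for n in('scene','side')]
s=manip.sense();print(s)
for n in('scene','side'):K,R,t=cam(n+'0');print(-R.T@t,R[2])
E
```

```text
{'t': 0.15, 'joint_positions': array([-0.02262017,  0.33272244, -0.06470442,  1.46072276,  0.021604  ,
        1.34990038, -0.0885366 ]), 'joint_velocities': array([-1.33767654e-03, -3.24392585e-03, -1.19627861e-04, -8.18760844e-04,
       -2.30927851e-04, -1.22891435e-03,  6.00398728e-06]), 'joint_torque': array([ 1.13752249e-03, -6.25829744e+01,  4.95374459e-02, -3.91853535e+01,
        1.63436425e-02,  7.44175835e-03, -2.63868424e-05]), 'position': array([6.24752848e-01, 1.57287467e-05, 2.55713603e-01]), 'tcp_rot': array([-2.22093112e+00, -2.22094222e+00,  1.22546223e-03]), 'ft_force': array([ 0.39460134, -1.13685613, -0.10212318]), 'ft_torque': array([ 0.05030089, -0.02323858,  0.02500663]), 'grip_force': 0.0, 'finger_gap': 0.9990172587721715}
[1.14128091 0.5436664  0.81505908] [-0.54195207 -0.50246912 -0.67365625]
[-0.04786791  0.79632338  0.70439254] [ 0.48745528 -0.68760838 -0.5381283 ]
```

View pics/scene0.png

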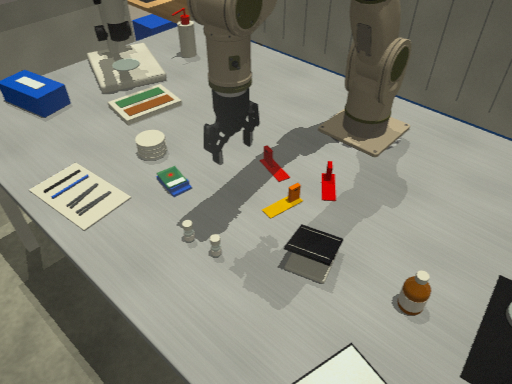

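View pics/side0.png

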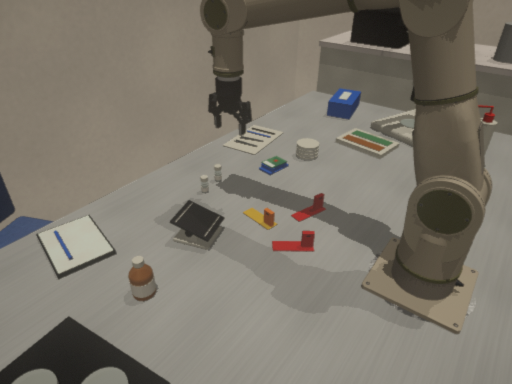

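Run:
```python
from h import *
a=cv2.imread('pics/scene0.png')[155:290,145:350];b=cv2.imread('pics/side0.png')[145:255,160:300]
cv2.imwrite('pics/c1.png',cv2.resize(a,None,fx=3.9,fy=3.9,interpolation=cv2.INTER_CUBIC))
cv2.imwrite('pics/c2.png',cv2.resize(b,None,fx=5,fy=5,interpolation=cv2.INTER_CUBIC))
```

```text
(no output)
```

View pics/c1.png

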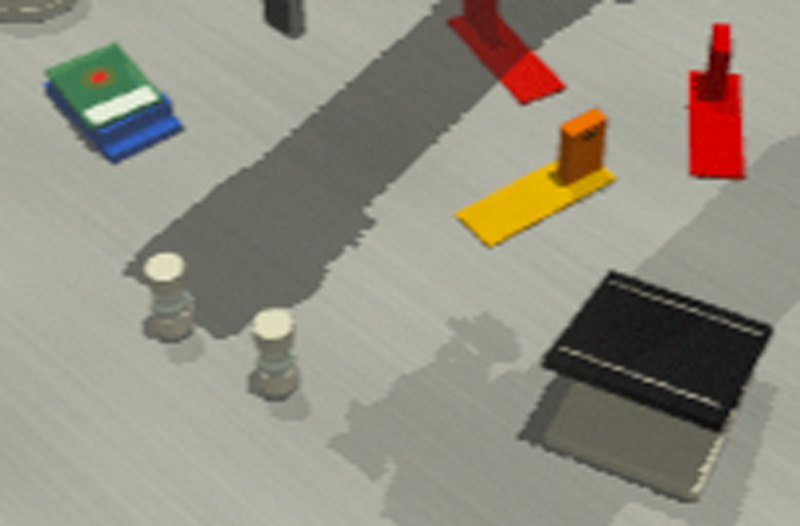

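View pics/c2.png

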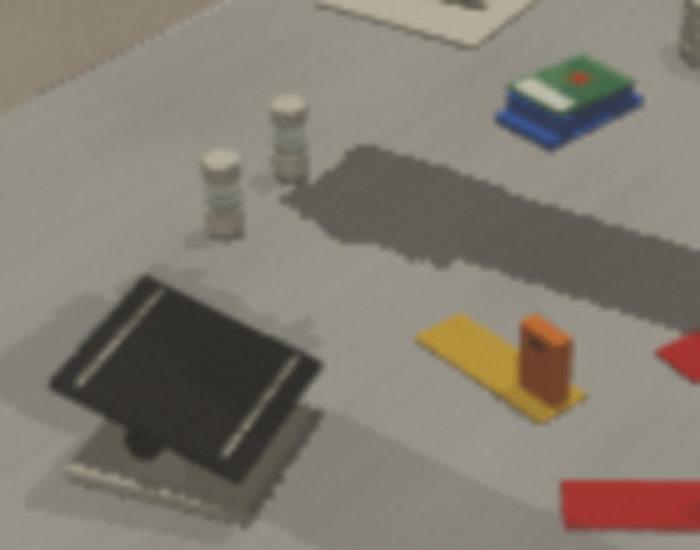

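```bash
cat > m.py <<'E'
from h import *
from scipy.optimize import least_squares
S=lambda p:(np.array(p)+.5)/3.9-.5+[145,155]
D=lambda p:(np.array(p)+.5)/5-.5+[160,145]
print('blade tip,heel',onz('scene0',S([(457,215),(491,246),(617,177)]),.003).round(4).tolist(),onz('side0',D([(415,340),(461,314),(541,423),(588,395)]),.003).round(4).tolist())
print('grip top',onz('scene0',S([(583,124)]),.053).round(4),onz('side0',D([(546,331)]),.053).round(4))
print('slide',onz('scene0',S([(45,78),(118,43),(168,97),(92,125)]),.026).round(4).tolist(),onz('side0',D([(582,55),(638,85),(572,112),(507,85)]),.026).round(4).tolist())
print('vials caps',onz('scene0',S([(165,266),(274,324)]),.06).round(4).tolist(),onz('side0',D([(222,158),(290,103)]),.06).round(4).tolist())
L=np.array([[1,-1],[1,1],[-1,-1],[-1,1]])*[.06,.055]
s=S([(545,360),(722,425),(614,271),(772,325)]);d=D([(148,275),(52,382),(322,366),(240,480)])
def W(p):
    R=Ro.from_euler('ZY',[p[3],-p[4]]).as_matrix();return p[:3]+np.c_[L,np.zeros(4)]@R.T
f=lambda p:np.r_[proj('scene0',W(p))-s,proj('side0',W(p))-d].ravel()
r=least_squares(f,[.65,.2,.062,0,.25]);print('stage',r.x.round(4),r.fun.round(1))
E
python3 m.py
```

```text
blade tip,heel [[0.5342, 0.0099, 0.003], [0.5407, 0.0474, 0.003], [0.4271, 0.0689, 0.003]] [[0.5372, 0.049, 0.003], [0.5309, 0.0086, 0.003], [0.4261, 0.0693, 0.003], [0.4185, 0.0297, 0.003]]
grip top [[0.4446 0.0476 0.053 ]] [[0.439  0.0481 0.053 ]]
slide [[0.6535, -0.299, 0.026], [0.5897, -0.2913, 0.026], [0.6051, -0.2145, 0.026], [0.6628, -0.2314, 0.026]] [[0.6446, -0.3035, 0.026], [0.5833, -0.2886, 0.026], [0.6, -0.2227, 0.026], [0.6628, -0.2273, 0.026]]
vials caps [[0.7363, -0.0581, 0.06], [0.7227, 0.028, 0.06]] [[0.7201, 0.0255, 0.06], [0.7339, -0.0599, 0.06]]
stage [0.5718 0.2109 0.0589 0.2859 0.2961] [-0.5 -0.6  0.1 -0.1 -0.8 -0.3  0.7  0.5 -0.5  0.4 -0.7  0.2  0.5 -0.1
  0.4  0.2]
```

Request:
arm_command(
  rows=[
    [47,-185,0,-1.39,1],
    [47,-185,0,-1.39,1],
    [47,-185,0,-1.39,1],
    [47,-185,0,-1.39,1],
    [47,-185,0,-1.39,1],
    [47,-185,0,-1.39,1],
    [47,-185,50,-1.39,1],
    [47,-185,50,-1.39,1],
  ],
)

```text
t: 1.15
position: [0.438, 0.0466, 0.203]
tcp_rot: [-0.276, -3.124, 0.002]
ft_force: [-0.3, -0.1, 0.7]
finger_gap: 1.003
grip_force: 0.0
```

Run:
```python
from h import *
snap('wrist','w1')
s=manip.sense();print(s['t'],s['position'],Ro.from_rotvec(s['tcp_rot']).as_matrix().round(3).tolist(),s['joint_positions'].round(3))
g=proj('w1',[[.44,.046,.053],[.536,.029,.003]]);print(g)
```

```text
1.2 [0.43889447 0.04677998 0.20463699] [[-0.985, 0.173, -0.003], [0.173, 0.985, -0.001], [0.003, -0.001, -1.0]] [-0.046 -0.024 -0.161  1.979 -0.004  1.189  1.191]
[[251.69371459 196.91141401]
 [251.9123408  268.42235571]]
```

View pics/w1.png

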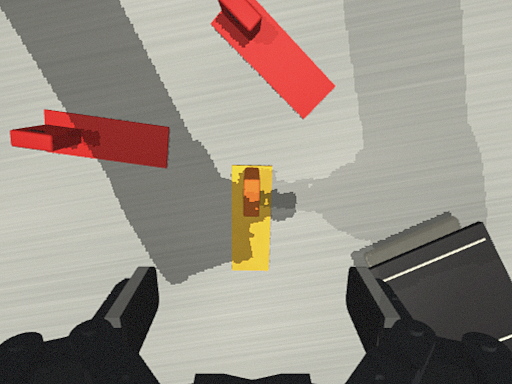

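Run:
```python
from h import *
p=onz('w1',[(232,270.5),(270.5,270.5),(232,165),(272,165)],.003);print(p.round(4))
t=(p[0]+p[1])/2;h=(p[2]+p[3])/2;d=t-h;print(np.linalg.norm(d),np.arctan2(d[1],d[0]),h+d/np.linalg.norm(d)*.018)
print(onz('w1',[(251.5,183)],.053))
q=onz('w1',[(384,281),(486,239)],.059-.045*.29);e=q[1]-q[0];print(q,np.arctan2(-e[0],e[1]))
s=manip.sense();print(s['position'])
```

```text
[[0.5347 0.0071 0.003 ]
 [0.5421 0.0485 0.003 ]
 [0.4199 0.0299 0.003 ]
 [0.4267 0.0685 0.003 ]]
0.11706879784370004 -0.1834527371872943 [0.44099033 0.04590877 0.003     ]
[[0.42789607 0.04799641 0.053     ]]
[[0.54725593 0.1552281  0.04595   ]
 [0.51933435 0.24911471 0.04595   ]] 0.28906694821382367
[0.43889447 0.04677998 0.20463699]
```

Request:
arm_command(
  rows=[
    [-2,-0.5,60,0.01,1],
    [-2,-0.5,110,0.01,1],
    [-2,-0.5,150,0.01,1],
    [-2,-0.5,167,0.01,1],
    [-2,-0.5,167,0.01,1],
    [-2,-0.5,167,0.01,-1],
    [-2,-0.5,167,0.01,-1],
    [-2,-0.5,167,0.01,-1],
  ],
  newtons=70,
)

```text
t: 2.2
position: [0.4424, 0.0462, 0.04]
tcp_rot: [0.299, 3.126, 0.0]
ft_force: [0.4, -0.1, 0.2]
finger_gap: 0.379
grip_force: 0.0
```

Request:
arm_command(
  rows=[
    [0,0,0,0,-1],
    [0,0,0,0,-1],
    [0,0,0,0,-1],
    [0,0,0,0,-1],
  ],
  newtons=70,
)

```text
t: 2.7
position: [0.4423, 0.0461, 0.0398]
tcp_rot: [0.299, 3.126, 0.0]
ft_force: [-0.5, -0.6, 5.6]
finger_gap: 0.157
grip_force: 68.9
```

Request:
arm_command(
  rows=[
    [0,0,-20,0,-1],
    [0,0,-60,0,-1],
    [0,0,-100,0,-1],
    [-10,-35,-120,0,-1],
    [-20,-70,-120,0,-1],
    [-30,-110,-120,-0.02,-1],
    [-45,-160,-120,-0.04,-1],
    [-57,-200,-120,-0.04,-1],
  ],
)

```text
t: 3.7
position: [0.4596, -0.163, 0.1592]
tcp_rot: [-0.237, -3.132, 0.0]
ft_force: [0.9, 1.0, -2.3]
finger_gap: 0.154
grip_force: 68.1
```

Request:
arm_command(
  rows=[
    [-12,-40,0,0,-1],
    [-18,-64,0,0,-1],
    [-20,-70,0,0,-1],
    [-20,-70,0,0,-1],
    [-20,-70,0,0,-1],
  ],
)

```text
t: 4.32
position: [0.4694, -0.2318, 0.1593]
tcp_rot: [-0.234, -3.133, -0.001]
ft_force: [0.0, 0.3, -1.9]
finger_gap: 0.152
grip_force: 68.1
```

Run:
```python
from h import *
snap('wrist','w2');snap('scene','s2');snap('side','d2')
s=manip.sense();print(s['t'],s['position'],Ro.from_rotvec(s['tcp_rot']).as_matrix().round(4).tolist(),s['ft_force'],s['joint_positions'].round(3))
```

```text
4.475 [ 0.46934661 -0.2323301   0.15938269] [[-0.9889, 0.1489, 0.0002], [0.1489, 0.9889, 0.0002], [-0.0002, 0.0003, -1.0]] [ 0.09168598 -0.15254814 -1.28023438] [ 0.272  0.187  0.111  1.855 -0.023  1.101  1.813]
```

View pics/w2.png

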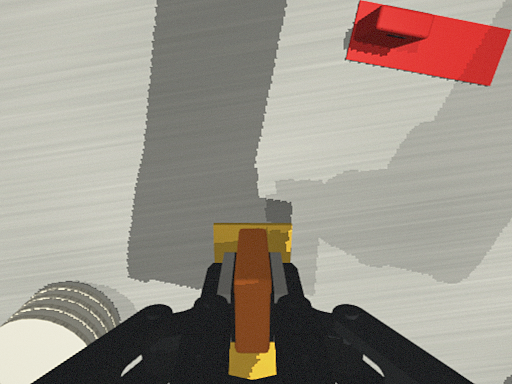

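Request:
arm_command(
  rows=[
    [-25,0,0,0,-1],
    [-70,0,0,0,-1],
    [-120,0,0,0,-1],
    [-170,0,0,0,-1],
    [-215,0,0,0,-1],
    [-240,0,0,0,-1],
    [-240,0,0,0,-1],
    [-240,0,0,0,-1],
  ],
)

```text
t: 5.48
position: [0.7059, -0.2691, 0.1591]
tcp_rot: [-0.237, -3.132, -0.0]
ft_force: [0.0, -0.8, -1.6]
finger_gap: 0.152
grip_force: 68.2
```

Run:
```python
from h import *
snap('wrist','w3')
s=manip.sense();print(s['t'],s['position'],s['tcp_rot'],s['ft_force'],s['joint_positions'].round(3))
```

```text
5.525 [ 0.70583503 -0.26920846  0.15944212] [-2.36838513e-01 -3.13233232e+00 -1.75201278e-05] [ 0.63202998  0.35895537 -2.11088361] [ 0.239  0.68   0.11   1.165 -0.071  1.3    1.763]
```

View pics/w3.png

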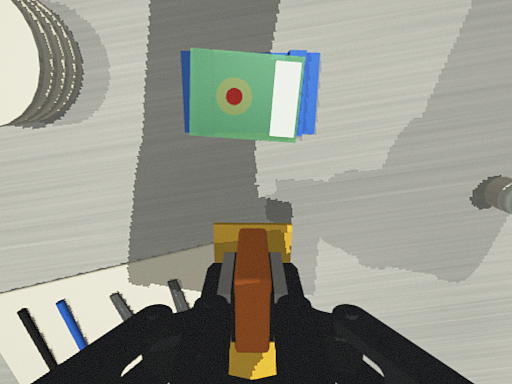

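Run:
```python
from h import *
q=onz('w3',[(192,48),(304,57),(296,142),(188,134)],.026);c=q.mean(0)
e=(q[1]+q[2]-q[0]-q[3])/2;f=(q[3]+q[2]-q[0]-q[1])/2
print('slide',q.round(4).tolist(),c,np.linalg.norm(e),np.linalg.norm(f),np.arctan2(-e[0],e[1]),np.arctan2(f[1],f[0]))
r=onz('w3',[(181,52),(319,53),(315,134),(186.5,134)],.022);c=r.mean(0)
e=(r[1]+r[2]-r[0]-r[3])/2;f=(r[3]+r[2]-r[0]-r[1])/2
print('rest',r.round(4).tolist(),c,np.linalg.norm(e),np.linalg.norm(f),np.arctan2(-e[0],e[1]),np.arctan2(f[1],f[0]))
# lifter in tool: grip/blade heel
s=manip.sense();z=s['position'][2]-.0398+.003
h=onz('w3',[(213.5,223),(291.5,223)],z);T=Ro.from_rotvec(s['tcp_rot']);print('heel in tool',T.inv().apply(h-s['position']).round(4).tolist())
dd=onz('w3',[(0,60)],.058);print('dish',dd)
```

```text
slide [[0.59, -0.2933, 0.026], [0.6073, -0.217, 0.026], [0.6653, -0.229, 0.026], [0.6472, -0.3085, 0.026]] [ 0.6274309  -0.26192831  0.026     ] 0.07985108190784784 0.05915524577950385 -0.2241105087927254 -0.2310686809329605
rest [[0.5908, -0.3021, 0.022], [0.6061, -0.2057, 0.022], [0.6621, -0.2135, 0.022], [0.6474, -0.3104, 0.022]] [ 0.62657259 -0.25791722  0.022     ] 0.09779869336683329 0.056884394996720725 -0.15404756820238022 -0.14297264349723315
heel in tool [[0.0197, -0.0191, 0.0368], [0.0197, 0.0203, 0.0368]]
dish [[ 0.58319879 -0.40598448  0.058     ]]
```

Request:
arm_command(
  rows=[
    [25,0,0,0,-1],
    [70,0,0,0,-1],
    [120,0,0,0,-1],
    [170,0,0,0,-1],
    [210,-1,0,0,-1],
    [231,-1,0,0,-1],
    [231,-1,30,0,-1],
    [231,-1,70,0,-1],
  ],
)

```text
t: 6.52
position: [0.478, -0.2358, 0.0903]
tcp_rot: [0.237, 3.129, -0.001]
ft_force: [0.7, 0.1, -1.5]
finger_gap: 0.159
grip_force: 68.3
```

Request:
arm_command(
  rows=[
    [0,0,25,0,-1],
    [0,0,39,0,-1],
    [0,0,39,0,-1],
    [0,0,39,0,-1],
  ],
)

```text
t: 7.02
position: [0.4786, -0.2359, 0.0515]
tcp_rot: [0.237, 3.131, -0.001]
ft_force: [-0.4, 0.7, -1.6]
finger_gap: 0.154
grip_force: 68.3
```

Run:
```python
from h import *
snap('side','d4');snap('scene','s4')
s=manip.sense();print(s['t'],s['position'],s['tcp_rot'],s['ft_force'])
print(onz('w3',[(181,52),(319,53),(315,134),(186.5,134)],.004).mean(0))
p=s['position'];T=Ro.from_rotvec(s['tcp_rot'])
# expected blade top corners: tip L/R, heel L/R
X=T.apply(np.array([[-.0963,-.0194,.0368],[-.0963,.0206,.0368],[.0197,-.0194,.0368],[.0197,.0206,.0368]]))+p
print(X.round(4).tolist(),proj('side0',X).round(1).tolist(),proj('scene0',X).round(1).tolist())
a=cv2.imread('pics/side0.png')
im=[]
for f in('d4','s4'):
    g=proj(f,X);c=g[:2].mean(0).astype(int);i=cv2.imread(f'pics/{f}.png');o=c-[32,48];print(f,o)
    im.append(cv2.resize(i[o[1]:o[1]+96,o[0]:o[0]+64],None,fx=6,fy=6,interpolation=cv2.INTER_CUBIC))
cv2.imwrite('pics/c4.png',np.hstack(im))
```

```text
7.125 [ 0.47861391 -0.23582115  0.05144454] [ 2.36587996e-01  3.13074378e+00 -7.24367040e-04] [-0.25325007  1.18074379 -0.99690797]
[ 0.6267745  -0.25801452  0.004     ]
[[0.571, -0.2695, 0.0148], [0.577, -0.2299, 0.0148], [0.4563, -0.2521, 0.0146], [0.4623, -0.2125, 0.0146]] [[287.1, 167.1], [280.1, 170.7], [311.5, 178.5], [304.6, 182.6]] [[184.8, 168.7], [192.0, 175.5], [216.5, 154.1], [223.9, 160.3]]
d4 [251 120]
s4 [156 124]
```

View pics/c4.png

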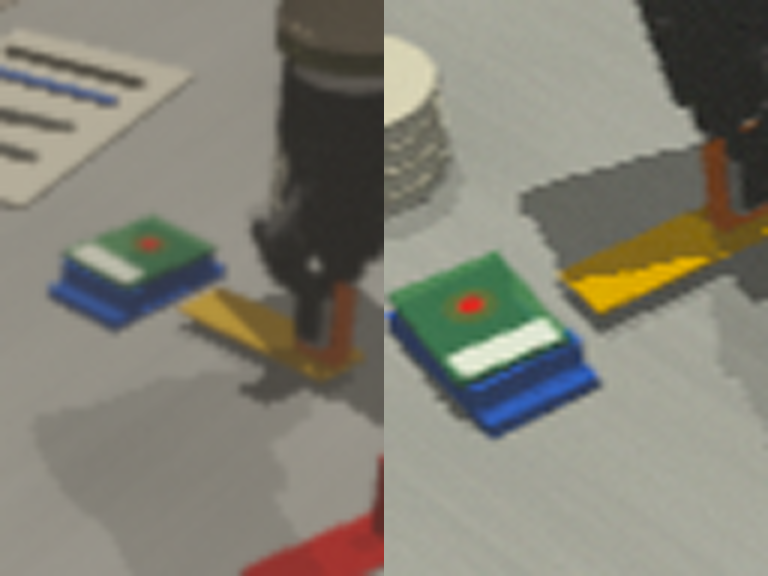

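Request:
arm_command(
  rows=[
    [-8,0,0,0,-1],
    [-22,0,0,0,-1],
    [-37,0,0,0,-1],
    [-52,0,0,0,-1],
    [-67,0,0,0,-1],
    [-82,0,0,0,-1],
    [-94,0,0,0,-1],
    [-99,0,0,0,-1],
  ],
)

```text
t: 8.12
position: [0.5768, -0.2504, 0.0502]
tcp_rot: [0.236, 3.133, 0.0]
ft_force: [-0.2, -0.4, -0.9]
finger_gap: 0.157
grip_force: 68.3
```

Request:
arm_command(
  rows=[
    [0,0,0,0,-1],
    [0,0,-3,0,-1],
    [0,0,-6,0,-1],
    [0,0,-8,0,-1],
    [0,0,-10,0,-1],
    [0,0,-13,0,-1],
    [0,0,-17,0,-1],
    [0,0,-23,0,-1],
  ],
)

```text
t: 9.12
position: [0.5757, -0.2504, 0.0736]
tcp_rot: [-0.237, -3.132, -0.0]
ft_force: [-0.4, 0.0, -1.5]
finger_gap: 0.154
grip_force: 68.3
```

Request:
arm_command(
  rows=[
    [0,0,-8,0,-1],
    [0,0,-20,0,-1],
    [0,0,-35,0,-1],
    [0,0,-50,0,-1],
    [0,0,-65,0,-1],
    [0,0,-75,0,-1],
    [0,0,-80,0,-1],
    [0,0,-80,0,-1],
  ],
)

```text
t: 10.12
position: [0.5758, -0.2504, 0.1534]
tcp_rot: [0.237, 3.132, 0.0]
ft_force: [-0.8, -0.5, -1.8]
finger_gap: 0.152
grip_force: 68.3
```

Run:
```python
from h import *
snap('side','d5');snap('scene','s5')
s=manip.sense();print(s['t'],s['position'],s['tcp_rot'],s['ft_force'])
p=s['position'];T=Ro.from_rotvec(s['tcp_rot'])
X=T.apply(np.array([[-.0963,-.0194,.0368],[-.0963,.0206,.0368],[.0197,-.0194,.0368],[.0197,.0206,.0368]]))+p
im=[]
for f in('d5','s5'):
    g=proj(f,X);c=g[:2].mean(0).astype(int);i=cv2.imread(f'pics/{f}.png');o=c-[32,40];print(f,o,(g-o)*6)
    im.append(cv2.resize(i[o[1]:o[1]+80,o[0]:o[0]+64],None,fx=6,fy=6,interpolation=cv2.INTER_CUBIC))
cv2.imwrite('pics/c5.png',np.hstack(im))
```

```text
10.225 [ 0.57558194 -0.25030257  0.15280033] [-2.36521716e-01 -3.13195177e+00 -3.75943738e-04] [-0.10610702 -0.37650709 -1.86061733]
d5 [233  96] [[216.44260856 232.37959024]
 [172.60791532 250.83582032]
 [357.03353854 290.79778203]
 [313.52878575 311.28372226]]
s5 [121 118] [[174.68535614 219.19991893]
 [217.46480455 261.81980601]
 [391.85975417 126.50440903]
 [436.97525298 165.36015911]]
```

View pics/c5.png

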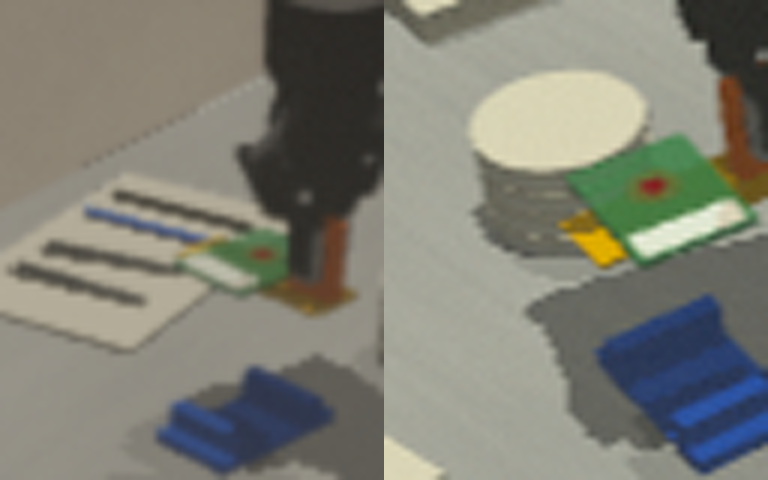

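Request:
arm_command(
  rows=[
    [1.3,5,0,0,-1],
    [5,17,0,-0.02,-1],
    [10.5,38,0,-0.05,-1],
    [18,66,0,-0.09,-1],
    [28,101,0,-0.13,-1],
    [39.6,142,0,-0.17,-1],
    [51,182,0,-0.2,-1],
    [62,223,0,-0.23,-1],
  ],
)

```text
t: 11.22
position: [0.5471, -0.0173, 0.1536]
tcp_rot: [-0.131, 3.138, 0.0]
ft_force: [0.7, -1.2, -2.7]
finger_gap: 0.157
grip_force: 68.2
```

Request:
arm_command(
  rows=[
    [1.8,42,0,-0.03,-1],
    [3.6,84,0,-0.07,-1],
    [5.2,121,0,-0.11,-1],
    [6.6,152,0,-0.14,-1],
    [7.7,179,0,-0.17,-1],
    [8.5,198,0,-0.19,-1],
    [9,210,0,-0.205,-1],
    [9.4,218,0,-0.208,-1],
  ],
)

```text
t: 12.22
position: [0.5215, 0.1959, 0.1532]
tcp_rot: [0.449, -3.109, 0.001]
ft_force: [0.2, -0.3, -2.3]
finger_gap: 0.157
grip_force: 68.2
```

Request:
arm_command(
  rows=[
    [0,0,0,0,-1],
    [0,0,0,0,-1],
    [0,0,0,0,-1],
  ],
)

```text
t: 12.6
position: [0.5216, 0.1952, 0.1533]
tcp_rot: [-0.448, 3.109, -0.0]
ft_force: [-0.3, 0.4, -2.5]
finger_gap: 0.156
grip_force: 68.2
```

```bash
cat > look.py <<'E'
from h import *
import sys
# slide pose in scene/side: segment green, fit rect
def slide(f):
    i=cv2.imread(f'pics/{f}.png');h=cv2.cvtColor(i,cv2.COLOR_BGR2HSV)
    m=cv2.inRange(h,(50,80,40),(85,255,255));n,l,st,c=cv2.connectedComponentsWithStats(m)
    k=[j for j in range(1,n) if st[j,4]>40];return [(st[j].tolist(),c[j].round(1).tolist()) for j in k]
n=sys.argv[1]
for v in('scene','side','wrist'):snap(v,v+n)
for v in('scene','side'):print(v,slide(v+n))
s=manip.sense();R=Ro.from_rotvec(s['tcp_rot']).as_matrix()
print(s['t'],s['position'].round(4),'yaw',np.arctan2(-R[1,0],-R[0,0]),'ft',s['ft_force'].round(1),s['ft_torque'].round(2),s['grip_force'],s['finger_gap'],s['joint_positions'].round(2))
E
python3 look.py 6
python3 - <<'E'
from h import *
q=np.array([(186,177),(299,133),(370,217),(259,265)])
w=onz('s5',(q+.5)/6-.5+[121,118],.1528-.0398+.007);print(w.round(4),w.mean(0))
d=w.mean(0)-[.5757,-.2503,0];print('ahead',d@[.9886,-.1504,0],'lat',d@[.1504,.9886,0])
E
```

```text
scene [([116, 88, 47, 19, 304], [139.0, 97.0]), ([294, 211, 39, 30, 459], [311.5, 223.9])]
side [([354, 132, 36, 13, 109], [372.3, 138.0]), ([187, 196, 20, 12, 106], [197.9, 200.9])]
12.75 [0.5215 0.1956 0.1533] yaw 0.28671341228561464 ft [-0.7 -0.  -2.1] [-0.    0.07  0.02] 68.18727850914001 0.1536324567201989 [-0.27  0.27 -0.2   1.76  0.06  1.11  1.37]
[[ 0.6471 -0.3038  0.12  ]
 [ 0.5894 -0.2927  0.12  ]
 [ 0.6088 -0.2174  0.12  ]
 [ 0.6651 -0.2266  0.12  ]] [ 0.62761137 -0.26011857  0.12      ]
ahead 0.052796293320397245 lat -0.0018991665036796684
```

Request:
arm_command(
  rows=[
    [0,0,6,0,-1],
    [0,0,16,0,-1],
    [0,0,26,0,-1],
    [0,0,33,0,-1],
    [0,0,36,0,-1],
    [0,0,36,0,-1],
  ],
)

```text
t: 13.5
position: [0.5214, 0.1959, 0.1172]
tcp_rot: [0.45, -3.109, 0.0]
ft_force: [0.9, 0.5, -2.7]
finger_gap: 0.154
grip_force: 68.2
```

Request:
arm_command(
  rows=[
    [0,0,1,0,-1],
    [0,0,2,0,-1],
    [0,0,2,0,-1],
  ],
)

```text
t: 13.88
position: [0.5214, 0.1959, 0.1154]
tcp_rot: [-0.449, 3.109, 0.0]
ft_force: [0.3, -0.5, -1.8]
finger_gap: 0.153
grip_force: 68.1
```

Request:
arm_command(
  rows=[
    [0,0,1,0,-1],
    [0,0,2,0,-1],
    [0,0,2,0,-1],
  ],
)

```text
t: 14.25
position: [0.5214, 0.1959, 0.1141]
tcp_rot: [-0.449, 3.109, -0.0]
ft_force: [-5.7, -1.0, 7.3]
finger_gap: 0.155
grip_force: 69.6
```

Request:
arm_command(
  rows=[
    [0,0,0,0,-1],
    [0,0,0,0,-1],
    [0,0,0,0,-1],
  ],
  newtons=25,
)

```text
t: 14.62
position: [0.5214, 0.1959, 0.1141]
tcp_rot: [-0.45, 3.109, -0.0]
ft_force: [-5.0, -3.1, 7.2]
finger_gap: 0.158
grip_force: 69.6
```

Request:
arm_command(
  rows=[
    [0.2,0,1,0,-1],
    [0.4,0,2,0,-1],
    [0.4,0,2,0,-1],
  ],
  newtons=25,
)

```text
t: 15.0
position: [0.521, 0.1956, 0.112]
tcp_rot: [-0.449, 3.109, -0.0]
ft_force: [-5.9, -2.9, 6.1]
finger_gap: 0.153
grip_force: 69.4
```

```bash
python3 look.py 7
```

```text
scene [([116, 88, 47, 19, 305], [139.0, 97.0]), ([293, 223, 42, 29, 464], [310.6, 235.7])]
side [([354, 132, 36, 13, 117], [372.5, 137.9]), ([187, 204, 21, 16, 144], [198.2, 211.4])]
15.15 [0.521  0.1956 0.112 ] yaw 0.28687489956182805 ft [-5.7 -3.3  7.1] [-0.4   0.58 -0.07] 69.41320538520813 0.1574833367529582 [-0.27  0.32 -0.2   1.8   0.07  1.03  1.36]
```

```bash
cat > st.py <<'E'
from h import *
import sys
# shift of stage corners/foot between two frames (LK)
a,b=sys.argv[1:3]
P={'scene':[(330,264),(343,238),(328,259),(339,240),(323,282)],'side':[(170.4,221.4),(208,241),(176,221),(204.5,236),(174,238)]}
for v in P:
    A,B=[cv2.resize(cv2.imread(f'pics/{v}{n}.png',0),None,fx=4,fy=4,interpolation=cv2.INTER_CUBIC) for n in(a,b)]
    p=(np.float32(P[v])*4).reshape(-1,1,2)
    q,s,e=cv2.calcOpticalFlowPyrLK(A,B,p,None,winSize=(31,31),maxLevel=2)
    print(v,((q-p)/4).reshape(-1,2).round(2).tolist(),s.ravel())
E
python3 st.py 0 6;python3 st.py 6 7
```

```text
scene [[0.019999999552965164, 0.019999999552965164], [-0.05000000074505806, 0.07999999821186066], [-0.009999999776482582, 0.019999999552965164], [-0.03999999910593033, 0.05000000074505806], [0.03999999910593033, 0.009999999776482582]] [1 1 1 1 1]
side [[0.4000000059604645, -0.09000000357627869], [0.03999999910593033, -0.009999999776482582], [0.10000000149011612, -0.07999999821186066], [0.029999999329447746, -0.11999999731779099], [0.20000000298023224, 0.05000000074505806]] [1 1 1 1 1]
scene [[0.029999999329447746, 0.029999999329447746], [0.029999999329447746, -0.009999999776482582], [0.009999999776482582, -0.019999999552965164], [0.029999999329447746, -0.0], [0.029999999329447746, -0.0]] [1 1 1 1 1]
side [[-0.019999999552965164, -0.009999999776482582], [-0.019999999552965164, -0.0], [0.05999999865889549, -0.05999999865889549], [-0.14000000059604645, 0.15000000596046448], [0.0, 0.0]] [1 1 1 1 1]
```

Request:
arm_command(
  rows=[
    [0,0,0,0,-0.7],
    [0,0,0,0,-0.7],
  ],
  newtons=25,
)

```text
t: 15.4
position: [0.521, 0.1955, 0.112]
tcp_rot: [-0.449, 3.109, -0.001]
ft_force: [-5.8, -3.5, 6.9]
finger_gap: 0.157
grip_force: 69.4
```

Request:
arm_command(
  rows=[
    [0.5,0,1,0,-1],
    [1,0,2,0,-1],
    [1.6,0,3.5,0,-1],
    [2.2,0,5,0,-1],
    [2.7,0,6,0,-1],
    [3,0,7,0,-1],
    [3,0,7,0,-1],
  ],
  newtons=25,
)

```text
t: 16.27
position: [0.5191, 0.1951, 0.1053]
tcp_rot: [-0.449, 3.107, 0.001]
ft_force: [-0.4, -0.5, 4.6]
finger_gap: 0.155
grip_force: 69.0
```

```bash
python3 look.py 8; python3 st.py 6 8
```

```text
scene [([116, 88, 47, 19, 303], [138.9, 97.0]), ([293, 224, 42, 29, 438], [310.7, 236.4])]
side [([354, 132, 36, 13, 111], [372.3, 137.9]), ([188, 204, 21, 17, 142], [198.3, 212.3])]
16.425 [0.5191 0.195  0.1052] yaw 0.286756950292287 ft [-0.4 -2.1  5.6] [-0.09 -0.67 -0.15] 69.00229454040527 0.15301842966296733 [-0.27  0.32 -0.2   1.81  0.07  1.01  1.36]
scene [[0.019999999552965164, 0.019999999552965164], [0.029999999329447746, -0.019999999552965164], [-0.029999999329447746, -0.03999999910593033], [0.019999999552965164, -0.019999999552965164], [0.05000000074505806, -0.0]] [1 1 1 1 1]
side [[-0.019999999552965164, -0.009999999776482582], [0.009999999776482582, 0.009999999776482582], [0.05000000074505806, -0.05999999865889549], [-0.029999999329447746, 0.05000000074505806], [-0.0, -0.009999999776482582]] [1 1 1 1 1]
```

Request:
arm_command(
  rows=[
    [0.4,0,1.5,0,-1],
    [0.8,0,3,0,-1],
    [1.2,0,4.5,0,-1],
    [1.5,0,6,0,-1],
    [1.9,0,7.5,0,-1],
    [2.2,0,9,0,-1],
    [2.4,0,10,0,-1],
    [2.4,0,10,0,-1],
  ],
  newtons=25,
)

```text
t: 17.42
position: [0.5166, 0.1945, 0.095]
tcp_rot: [-0.449, 3.107, 0.001]
ft_force: [-0.4, -0.8, 5.1]
finger_gap: 0.152
grip_force: 69.1
```

Request:
arm_command(
  rows=[
    [0.3,0,1.5,0,-1],
    [0.6,0,3,0,-1],
    [0.8,0,4.5,0,-1],
    [0.9,0,5,0,-1],
    [0.9,0,5,0,-1],
  ],
  newtons=25,
)

```text
t: 18.05
position: [0.5155, 0.1943, 0.0898]
tcp_rot: [-0.449, 3.108, 0.001]
ft_force: [-0.6, -1.0, 5.5]
finger_gap: 0.154
grip_force: 69.1
```

```bash
python3 look.py 9; python3 st.py 6 9
```

```text
scene [([116, 88, 47, 19, 304], [138.9, 97.0]), ([293, 227, 42, 26, 391], [310.7, 238.3])]
side [([354, 132, 36, 13, 113], [372.1, 137.8]), ([188, 205, 21, 19, 139], [198.2, 214.4])]
18.2 [0.5155 0.1943 0.0898] yaw 0.28727935909084373 ft [ 0.5 -0.9  5.9] [ 0.12 -0.77 -0.01] 69.0741777420044 0.14893497318842708 [-0.27  0.33 -0.2   1.83  0.08  0.98  1.35]
scene [[0.029999999329447746, 0.009999999776482582], [0.029999999329447746, -0.03999999910593033], [-0.019999999552965164, -0.03999999910593033], [0.029999999329447746, -0.009999999776482582], [0.05000000074505806, 0.0]] [1 1 1 1 1]
side [[-0.019999999552965164, -0.009999999776482582], [0.019999999552965164, 0.009999999776482582], [0.07999999821186066, -0.05000000074505806], [-0.05000000074505806, -0.12999999523162842], [0.0, 0.009999999776482582]] [1 1 1 1 1]
```

Request:
arm_command(
  rows=[
    [0.1,0,1,0,-1],
    [0.2,0,2,0,-1],
    [0.2,0,2,0,-1],
  ],
)

```text
t: 18.58
position: [0.5152, 0.1942, 0.0877]
tcp_rot: [-0.45, 3.108, 0.001]
ft_force: [0.2, -0.3, 5.8]
finger_gap: 0.152
grip_force: 69.0
```

Request:
arm_command(
  rows=[
    [0.1,0,1,0,-1],
    [0.1,0,1,0,-1],
  ],
)

```text
t: 18.82
position: [0.5149, 0.1942, 0.0865]
tcp_rot: [-0.45, 3.109, 0.0]
ft_force: [1.0, 0.5, 4.1]
finger_gap: 0.154
grip_force: 68.8
```

```bash
python3 look.py 10|tail -1
```

```text
18.975 [0.5149 0.1941 0.0864] yaw 0.28731229420071436 ft [0.9 0.4 4. ] [ 0.2  -0.68 -0.  ] 68.79446268081665 0.15319347669483485 [-0.27  0.34 -0.2   1.84  0.08  0.97  1.35]
```

Request:
arm_command(
  rows=[
    [0,0,1,0,-1],
    [0,0,1,0,-1],
  ],
)

```text
t: 19.23
position: [0.5148, 0.1941, 0.0855]
tcp_rot: [-0.45, 3.109, 0.0]
ft_force: [0.3, -0.0, 6.1]
finger_gap: 0.155
grip_force: 69.0
```

```bash
python3 look.py 11|tail -1
```

```text
19.375 [0.5148 0.1941 0.0855] yaw 0.28738003305623744 ft [-0.7 -0.6  6.4] [ 0.21 -0.61  0.05] 69.01441812515259 0.15753376292546523 [-0.27  0.34 -0.2   1.84  0.08  0.97  1.35]
```

Request:
arm_command(
  rows=[
    [0,0,1,0,-1],
    [0,0,1,0,-1],
  ],
)

```text
t: 19.62
position: [0.5146, 0.194, 0.0843]
tcp_rot: [0.45, -3.109, -0.0]
ft_force: [0.4, 0.1, 4.2]
finger_gap: 0.156
grip_force: 68.9
```

```bash
python3 look.py 12|tail -1
```

```text
19.775 [0.5146 0.194  0.0843] yaw 0.2874030375339267 ft [-0.8  1.2  4. ] [ 0.28 -0.59  0.  ] 68.90082120895386 0.15772842507531598 [-0.27  0.34 -0.2   1.84  0.08  0.97  1.35]
```

Request:
arm_command(
  rows=[
    [0,0,1,0,-1],
    [0,0,1,0,-1],
  ],
)

```text
t: 20.02
position: [0.5146, 0.194, 0.0834]
tcp_rot: [0.45, -3.109, 0.0]
ft_force: [-1.1, 0.2, 6.2]
finger_gap: 0.157
grip_force: 69.4
```

```bash
python3 look.py 13; python3 st.py 6 13
```

```text
scene [([116, 88, 47, 19, 301], [139.0, 97.0]), ([293, 228, 42, 25, 350], [310.3, 239.0])]
side [([354, 132, 36, 13, 114], [372.6, 138.0]), ([188, 205, 21, 20, 143], [198.0, 215.0])]
20.175 [0.5146 0.194  0.0834] yaw 0.2872994510893228 ft [-1.   1.1  7.2] [ 0.21 -0.41  0.02] 69.3810224533081 0.15425878480206148 [-0.27  0.34 -0.2   1.84  0.08  0.97  1.35]
scene [[0.05000000074505806, 0.019999999552965164], [0.029999999329447746, -0.019999999552965164], [-0.029999999329447746, -0.019999999552965164], [0.019999999552965164, -0.0], [0.05000000074505806, -0.0]] [1 1 1 1 1]
side [[-0.019999999552965164, -0.019999999552965164], [0.019999999552965164, 0.0], [0.05999999865889549, -0.05999999865889549], [0.009999999776482582, -0.18000000715255737], [0.019999999552965164, -0.0]] [1 1 1 1 1]
```

Request:
arm_command(
  rows=[
    [0,0,0.5,0,-1],
    [-0.1,0,1,0,-1],
    [-0.1,0,1,0,-1],
  ],
)

```text
t: 20.55
position: [0.5146, 0.194, 0.0833]
tcp_rot: [0.449, -3.109, 0.0]
ft_force: [-5.7, -1.8, 17.0]
finger_gap: 0.157
grip_force: 70.9
```

```bash
python3 look.py 14; python3 st.py 6 14
python3 - <<'E'
from h import *
a=cv2.imread('pics/side14.png')[185:255,160:240];b=cv2.imread('pics/scene14.png')[205:275,275:355]
w=cv2.imread('pics/wrist14.png')
up=lambda i,s:cv2.resize(i,None,fx=s,fy=s,interpolation=cv2.INTER_CUBIC)
t=np.hstack([up(a,5),up(b,5)]);cv2.imwrite('pics/c14.png',t)
print(t.shape)
E
```

```text
scene [([116, 88, 47, 19, 305], [139.0, 97.0]), ([293, 228, 42, 25, 351], [310.6, 239.0])]
side [([355, 132, 35, 13, 111], [372.6, 138.0]), ([188, 206, 21, 19, 141], [198.0, 215.1])]
20.7 [0.5147 0.194  0.0833] yaw 0.28713749946095835 ft [-4.9 -2.7 16.6] [-0.21  0.67  0.02] 70.9179139137268 0.15180600338801833 [-0.27  0.34 -0.2   1.84  0.08  0.97  1.35]
scene [[0.05000000074505806, 0.019999999552965164], [0.019999999552965164, -0.029999999329447746], [-0.009999999776482582, -0.019999999552965164], [0.009999999776482582, -0.0], [0.05000000074505806, -0.0]] [1 1 1 1 1]
side [[-0.009999999776482582, -0.009999999776482582], [0.029999999329447746, 0.009999999776482582], [0.03999999910593033, -0.05000000074505806], [0.009999999776482582, -0.17000000178813934], [0.009999999776482582, 0.0]] [1 1 1 1 1]
(350, 800, 3)
```

View pics/c14.png

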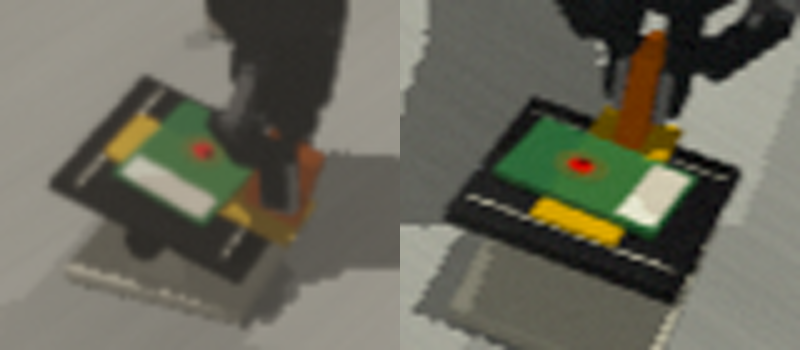

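Request:
arm_command(
  rows=[
    [0.1,0,-0.5,0,-1],
    [0.1,0,-0.5,0,-1],
    [0.1,0,-0.5,0,-1],
    [0.1,0,-0.5,0,-1],
  ],
)

```text
t: 21.2
position: [0.5146, 0.1939, 0.0833]
tcp_rot: [0.45, -3.109, 0.0]
ft_force: [-1.7, -1.2, 10.2]
finger_gap: 0.158
grip_force: 69.7
```

```bash
python3 look.py 15; python3 st.py 6 15
python3 - <<'E'
from h import *
from scipy.optimize import least_squares
# slide pose fit: corners in scene (4) and side (label end 2 + top-far), rigid 60x80 in tilted frame, free x,y,z,yaw,tilt
s=(np.array([(545,117),(695,178),(655,237),(495,172)])-[400,0]+.5)/5-.5+[275,205]
d=(np.array([(118,167),(209,221)])+.5)/5-.5+[160,185]
C=lambda L,p:p[:3]+np.c_[np.array(L)*[.03,.04],np.zeros(len(L))]@Ro.from_euler('ZY',[p[3],-p[4]]).as_matrix().T
f=lambda p:np.r_[proj('scene14',C([(-1,-1),(-1,1),(1,1),(1,-1)],p))-s,proj('side14',C([(1,1),(-1,1)],p))-d].ravel()
r=least_squares(f,[.57,.21,.068,.2,.3]);p=r.x;print(p.round(4),r.fun.round(1))
Rs=Ro.from_euler('ZY',[.2865,-.296]);print('slide in stage',Rs.inv().apply(p[:3]-[.5718,.2109,.0610]).round(4))
# blade tip edge corners in scene crop
b=(np.array([(531,207),(615,246)])-[400,0]+.5)/5-.5+[275,205]
Rn=Rs.as_matrix()[:,2];K,R,t=cam('scene14');c=-R.T@t
ry=(np.linalg.inv(K)@np.c_[b,[1,1]].T).T@R;o=np.array([.5718,.2109,.0610])+Rn*.003
w=c+ry*(((o-c)@Rn)/(ry@Rn))[:,None];print('tip in stage',Rs.inv().apply(w-o).round(4))
E
```

```text
scene [([116, 88, 47, 19, 303], [139.0, 97.0]), ([293, 228, 42, 25, 352], [310.5, 239.0])]
side [([355, 132, 35, 13, 112], [372.5, 138.0]), ([188, 206, 21, 19, 142], [198.0, 215.1])]
21.35 [0.5146 0.194  0.0834] yaw 0.28716105297569927 ft [-2.5 -1.  10.3] [-0.01  0.13  0.02] 69.68758463859558 0.1540280141058375 [-0.27  0.34 -0.2   1.84  0.08  0.97  1.35]
scene [[0.03999999910593033, 0.009999999776482582], [0.029999999329447746, -0.029999999329447746], [-0.029999999329447746, -0.029999999329447746], [0.019999999552965164, -0.009999999776482582], [0.05000000074505806, 0.0]] [1 1 1 1 1]
side [[-0.019999999552965164, -0.009999999776482582], [0.0, -0.0], [0.05999999865889549, -0.05000000074505806], [-0.0, -0.17000000178813934], [0.019999999552965164, 0.009999999776482582]] [1 1 1 1 1]
[0.5717 0.2071 0.0674 0.2403 0.3017] [-0.8 -0.4  0.  -0.5 -0.1 -0.6 -0.3 -0.6 -1.2  1.3 -0.7  0.8]
slide in stage [ 0.0007 -0.0036  0.0065]
tip in stage [[ 0.0417 -0.0209  0.    ]
 [ 0.0478  0.0217  0.    ]]
```

```bash
python3 -c "
from plant import manip
print(manip.job_done())"
```

```text
the job is handed in; nothing more can be done
None
```

The job is handed in at about 21 s: the blade is held flush on the stage face at about 10 N, pointing up the slope. The slide lies flat on it, about 4 mm from the face centre. The stage corners did not move measurably in the images, and the arm kept clear of the vials, dishes and bottle, though I did not re-measure those.

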